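# Nest the flower pots by colour and size

### The arm

A 7-joint arm with a two-finger parallel gripper is mounted at the origin on the work surface; the furniture and walls round the work are solid. World frame = base frame: x ahead of the robot, y to its left, z up, the work surface at z = 0. Lengths are in m, angles in degrees, forces in N, time in s.
With the tool pointing down it reaches from about 0.425 to 0.875 m from the base axis. Payload 4.7 kg.
Tool frame: the origin (TCP) lies at the very end of the fingers, on their centre line; the grasp point (between the pads) lies 19 mm behind it; z points along the fingers, y is the line along which they close (so a half turn about z gives the same grasp; the last joint's range is limited). The gripper opens to 87 mm and grips with 3 to 60 N. Pads are 19 mm wide; open, the fingers measure 117 mm over their backs; the gripper's body (75 mm by 190 mm) begins 51 mm behind the grasp point.
Start: joints at [-74.02, 18.392, -4.016, 83.108, 1.295, 78.541, -3.26], TCP at [0.17, 0.627, 0.223] pointing down, gripper open.
Joint ranges: [-163.93, 163.93], [-17.29, 119.83], [-79.2, 71.16], [3.27, 140.29], [-89.18, 269.18], [5.43, 117.66], [-154.24, 154.24]. Speed limits (degrees/s): [147.25, 147.25, 180, 180, 180, 180, 180].

### API

Orientations are given as [roll, pitch, yaw] about the fixed x, y, z axes, in that order (R = Rz(yaw) Ry(pitch) Rx(roll)).
In Python, from cell import get_obs, eyes, env gives the robot as it stands.
- The arm moves only by the tool servo_tool, never from a script. Its argument "series" is a list that holds one entry, the list of rows, each a list of 7 numbers: the shift along the tool's x, y, z in units of 300 mm (1.0 is 300 mm), then the turn, a rotation vector about the tool's x, y, z in units of pi rad (1.0 is pi rad), then the opening, from 0 (shut) to 1 (fully open). In form: [[[tx, ty, tz, wx, wy, wz, gripper], ...]]. A call has 1 to 12 rows; each row is the pose to reach, as a shift and turn from the pose commanded when the call began, along the tool's axes at that moment, turning the shorter way round; what a row does not reach only later rows make up. A row lasts 1/12 s, in which the tool goes at most 41.7 mm and 7.16 degrees, less where a joint would pass 70% of its speed; a pose out of reach is approached as far as the arm can. A call with a number of a shift or a turn outside -1 to 1 is refused whole. A call with a gripper value outside its range is refused whole. The fingers move at their own pace and stop on an object; "grip_force" is the grip in N (left out, the last holds). Time passes only in rows, so rows that repeat a pose let the fingers close. It gives the time, the measured TCP pose, the force, the opening and the grip force at its end, in the units of the state.
- get_obs(): the state, without advancing time (a new reading comes with each control period).
- eyes.read_camera(name): name is "side" or "top" or "wrist"; returns a dict with "frame" (420x560x3 uint8, red, green, blue), "depth" (420x560 float32, m along the optical axis (not along the pixel's ray), 0 where there is no reading), "fx", "fy", "cx", "cy" (pixels), "distortion" ([k1, k2, p1, p2, k3] as OpenCV has them; the pictures are not rectified), "origin" and "rotation" of the camera in the world; the wrist camera has in their place "mount" (4x4, takes a point from camera to tool coordinates, whose origin is the TCP and whose axes are the flange's). Camera axes: x right, y down, z forward; pixel columns grow to the right and rows downward; lengths in m; the calibration is good to about 2 mm. A picture is of the moment at which its call begins: read the wrist's pose just before it.
- env.sign_off(): hands the job in; it is judged then, once.
The state is a dict: "time_s": time; "qpos": joint angles; "joint_velocities": joint speeds; "effort": joint torques, N m; "tool_pos": TCP position; "tool_rot": TCP orientation; "force": force on the tool from outside, world axes, zero at the start; "wrist_torque": the same for the moment, N m; "grip_width": finger opening in m; "grasp_force": force on a finger pad.
Only numpy, scipy, OpenCV 4.12 (cv2) and the standard library are available. Lean on these libraries where they do the work, as an engineer would, in place of code of your own. Each camera call takes 0.05 s, during which the arm holds its last target. There are 200 camera calls.

### The job

Nest the loose flower pots into one set per colour, first the terracotta set and then the blue one: in each, put the medium pot into the large pot of the same colour, then the small pot into the medium one, each sitting upright and fully home with its collar resting on the rim below. Build each set where its large pot stands, and leave the rose, tape, labels and seed packet where they lie.

Things in the scene. Friction and masses are not known exactly. Their poses are not given: they have to be found in the camera images.
- terracotta_large: Large orange-brown terracotta pot, round, open, upright, 62 mm tall. Collar (top 22 mm) 84 mm across, mouth 60 mm across. 0.4 kg, loose; not to be moved. Origin: centre of the underside, z up the axis; yaw does not matter.
- terracotta_medium: Medium orange-brown terracotta pot, round, open, upright, 62 mm tall. Collar (top 22 mm) 68 mm across, straight, to be gripped; mouth 46 mm across; below it the body tapers from 54 to 40 mm at the foot. 0.16 kg. Nested, its collar rests on the large pot's rim, its origin 22 mm above that pot's. Origin: centre of the underside, z up the axis; yaw does not matter.
- terracotta_small: Small orange-brown terracotta pot, round, open, upright, 50 mm tall. Collar (top 20 mm) 54 mm across, straight, to be gripped; below it the body tapers from 40 to 30 mm at the foot. 0.08 kg. Nested, its collar rests on the medium pot's rim, its origin 32 mm above that pot's. Origin: centre of the underside, z up the axis; yaw does not matter.
- blue_large: Large blue glazed ceramic pot, round, open, upright, 62 mm tall. Collar (top 22 mm) 84 mm across, mouth 60 mm across. 0.4 kg, loose; not to be moved. Origin: centre of the underside, z up the axis; yaw does not matter.
- blue_medium: Medium blue glazed ceramic pot, round, open, upright, 62 mm tall. Collar (top 22 mm) 68 mm across, straight, to be gripped; mouth 46 mm across; below it the body tapers from 54 to 40 mm at the foot. 0.16 kg. Nested, its collar rests on the large pot's rim, its origin 22 mm above that pot's. Origin: centre of the underside, z up the axis; yaw does not matter.
- blue_small: Small blue glazed ceramic pot, round, open, upright, 50 mm tall. Collar (top 20 mm) 54 mm across, straight, to be gripped; below it the body tapers from 40 to 30 mm at the foot. 0.08 kg. Nested, its collar rests on the medium pot's rim, its origin 32 mm above that pot's. Origin: centre of the underside, z up the axis; yaw does not matter.
- rose: Bystander: brass watering-can rose, a cone 70 mm across at the foot and 59 mm tall, standing on its face. Origin: centre of its underside, z up. Not to be moved.
- tape_roll: Bystander: roll of beige tape lying flat, 98 mm across, 25 mm tall. Origin: centre of its underside, z up. Not to be moved.
- red_labels: Bystander: bundle of red stick labels lying flat, 108 x 17 x 10 mm, long along its x. Origin: centre of its underside, z up. Not to be moved.
- seed_packet: Bystander: pale paper seed packet lying flat, 118 x 82 x 9 mm, long along its x. Origin: centre of its underside, z up. Not to be moved.
Not all that is in view belongs to the job. Leave any purple or turquoise look-alike of the terracotta_small alone. What is shaped like the blue_medium but purple or red is not meant.

How it is judged:
By the outcome, as a careful person would: the job done as asked, in the order asked, and still so for the second after the job is handed in, with the robot touching nothing.
It also fails if it takes over 106 s, if anything falls off the work surface, if the arm or the gripper's body presses on something with over 40 N, if the wrist force passes 120 N, or if a joint passes its speed limit or range.

## Working session

There is one attempt and no reset: what is moved stays moved. The work goes in short steps, Python scripts to look and compute and a tool call to move; the robot and the scene stay as the last step left them, time stands still between calls to the robot, and variables do not carry over. Pictures are saved under pics/ and viewed, at most 14 in all, crops included, and the job is handed in when it is done.

Besides the shell and the picture viewer there is one more tool, called after "Request:" as name(argument=value, ...), one argument or row to a line, values as JSON. servo_tool: Moves the arm, as the interface text tells. Shifts and turns lie within -1 to 1; 1 stands for 300 mm of shift or pi rad of turn. Its arguments: {"type":"object","properties":{"series":{"type":"array"},"grip_force":{"type":"number"}},"required":["series"]}

```bash
mkdir -p pics; ls; cat > h.py <<'E'
import numpy as np, cv2
from cell import get_obs, eyes, env
from scipy.spatial.transform import Rotation as R
def pose(o):
    return np.array(o["tool_pos"]), R.from_euler('xyz',o["tool_rot"],degrees=True).as_matrix()
def cam(n):
    o=get_obs(); c=eyes.read_camera(n)
    if n=="wrist":
        p,r=pose(o); M=np.array(c["mount"]); c["o"]=p+r@M[:3,3]; c["r"]=r@M[:3,:3]
    else: c["o"]=np.array(c["origin"]); c["r"]=np.array(c["rotation"]).reshape(3,3)
    c["K"]=np.array([[c["fx"],0,c["cx"]],[0,c["fy"],c["cy"]],[0,0,1]]); c["d"]=np.array(c["distortion"])
    return c
def ray(c,uv):
    u=cv2.undistortPoints(np.array(uv,float).reshape(-1,1,2),c["K"],c["d"])[:,0]
    return np.c_[u,np.ones(len(u))]@c["r"].T
def onz(c,uv,z):
    v=ray(c,uv); return c["o"]+v*((z-c["o"][2])/v[:,2])[:,None]
def cloud(c):
    h,w=c["depth"].shape; g=np.stack(np.meshgrid(np.arange(w),np.arange(h)),-1).reshape(-1,2)
    return (c["o"]+ray(c,g)*c["depth"].reshape(-1,1)).reshape(h,w,3)
def save(n,f): cv2.imwrite("pics/"+n,cv2.cvtColor(f,cv2.COLOR_RGB2BGR))
E
python3 - <<'E'
from h import *
print(get_obs())
for n in ("top","side"):
    c=cam(n); save(n+".png",c["frame"]); print(n,c["o"],c["r"],c["fx"],(c["depth"]>0).mean())
    np.savez(n+".npz",frame=c["frame"],cloud=cloud(c))
E
```

```text
pics
{'time_s': 0.0, 'qpos': array([-74.02110337,  18.43738555,  -4.01546072,  83.1758279 ,
         1.29422512,  78.54141094,  -3.2584239 ]), 'joint_velocities': array([-0.04284361, -0.02684829, -0.04998963,  0.00297149,  0.00355038,
        0.09438893,  0.03087464]), 'effort': array([-3.83471559e-05, -4.91292000e+01, -4.03700704e-01, -3.12529564e+01,
       -6.38295896e-02,  4.37053596e-02,  1.71774759e-04]), 'tool_pos': array([0.17000356, 0.62678844, 0.22147237]), 'tool_rot': array([-1.79890578e+02,  5.13233074e-03,  1.64832233e+02]), 'force': array([0.0186428 , 0.75808779, 0.33933857]), 'wrist_torque': array([-0.01210953,  0.05274819, -0.01626696]), 'grasp_force': 0.0, 'grip_width': 0.08706777408879542}Traceback (most recent call last):
  File "<stdin>", line 4, in <module>
  File "h.py", line 10, in cam
    else: c["o"]=np.array(c["origin"]); c["r"]=np.array(c["rotation"]).reshape(3,3)
                                               ~~~~~~~~~~~~~~~~~~~~~~~~~~~~~~~^^^^^
ValueError: cannot reshape array of size 3 into shape (3,3)
```

```bash
sed -i "s/np.array(c\[\"rotation\"\]).reshape(3,3)/R.from_euler('xyz',c['rotation'],degrees=True).as_matrix()/" h.py
python3 - <<'E'
from h import *
for n in ("top","side"):
    c=cam(n); save(n+".png",c["frame"]); print(n,c["o"],c["r"],c["fx"],(c["depth"]>0).mean())
    np.savez(n+".npz",frame=c["frame"],cloud=cloud(c))
E
```

```text
top [0.29801668 0.03323241 1.03239306] [[-0.01023724 -0.98184636  0.18940149]
 [-0.99986177  0.01253269  0.01092573]
 [-0.0131011  -0.18926346 -0.98183894]] 440.49603717491453 0.9959481292517007
side [0.49921282 0.74906348 0.66489072] [[-0.99987808  0.0146244  -0.00547237]
 [ 0.01364486  0.64792768 -0.76157963]
 [-0.00759195 -0.76156145 -0.64804823]] 398.05648408681634 0.9960034013605442
```

View pics/top.png

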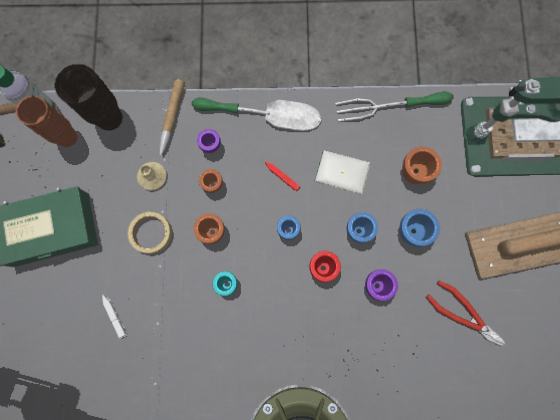

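View pics/side.png

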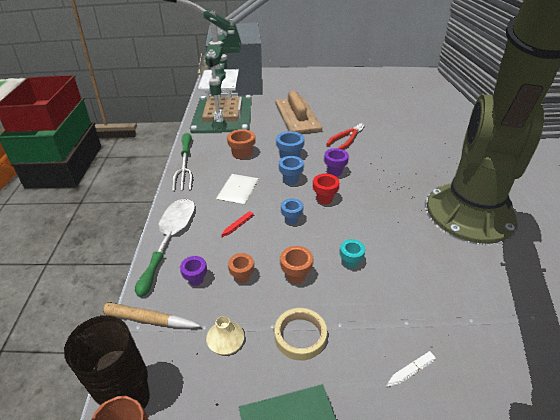

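Top view: orange pots at (211,181), (209,229) and (422,166), and blue pots at (289,227), (362,228) and (420,229). The look-alikes are purple (208,140), turquoise (225,284), red (325,267) and purple (382,286). The tall brown cylinder at (45,120) isn't part of the job. Next I'll measure the centres and sizes and take one confirming crop.

```bash
python3 - <<'E'
from h import *
for n in("top","side"):
    d=np.load(n+".npz"); f,P=d["frame"],d["cloud"]; hsv=cv2.cvtColor(f,cv2.COLOR_RGB2HSV)
    H,S,V=[hsv[...,i].astype(int) for i in range(3)]
    for col,m in dict(terra=(H>5)&(H<14)&(S>140),blue=(H>100)&(H<118)&(S>110)).items():
        m=(m&(P[...,2]>.03)&(P[...,2]<.09)).astype(np.uint8); k,L,st,ce=cv2.connectedComponentsWithStats(m)
        for i in range(1,k):
            if st[i,4]<120: continue
            q=P[L==i]; top=np.percentile(q[:,2],95); r=q[q[:,2]>top-.006]
            (x,y),rad=cv2.minEnclosingCircle((r[:,:2]*1000).astype(np.float32))
            print(n,col,ce[i].round(),"z%.3f"%top,"c %.1f %.1f d%.1f"%(x,y,2*rad),"R%.0f"%np.hypot(x,y), "mean",(r.mean(0)*1000).round())
f=np.load("top.npz")["frame"]; save("crop.png",cv2.resize(f[120:310,185:455],None,fx=2.9,fy=2.9))
E
```

```text
top blue [420. 227.] z0.066 c 456.2 -273.2 d83.0 R532 mean [ 454. -273.   63.]
top blue [363. 227.] z0.066 c 458.5 -146.4 d66.9 R481 mean [ 457. -146.   63.]
top blue [288. 227.] z0.054 c 461.9 18.0 d51.9 R462 mean [461.  19.  51.]
side terra [240. 138.] z0.063 c 601.6 -286.3 d84.3 R666 mean [ 602. -282.   61.]
side terra [296. 260.] z0.062 c 459.6 199.8 d68.9 R501 mean [460. 202.  61.]
side terra [240. 264.] z0.051 c 573.2 200.7 d53.7 R607 mean [574. 202.  49.]
side blue [290. 142.] z0.062 c 453.5 -270.8 d86.0 R528 mean [ 455. -268.   60.]
side blue [291. 166.] z0.062 c 455.9 -143.3 d71.1 R478 mean [ 457. -141.   60.]
side blue [292. 208.] z0.050 c 462.0 22.3 d53.5 R463 mean [462.  24.  48.]
```

View pics/crop.png

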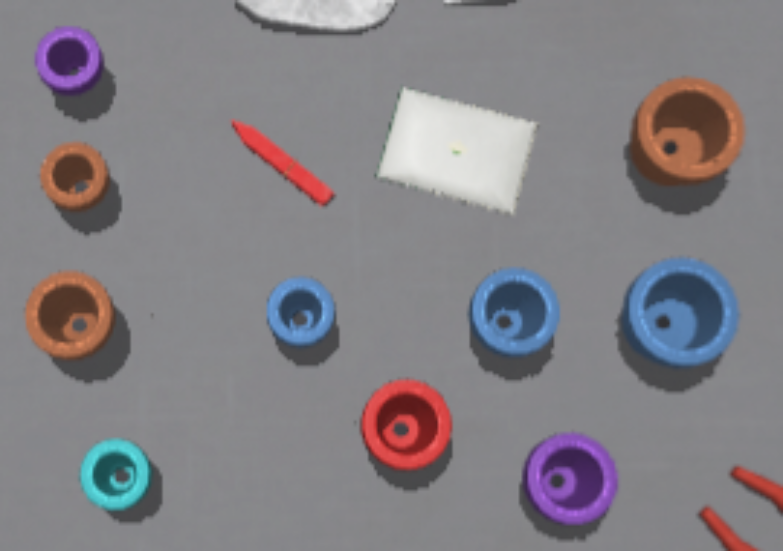

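Crop: the TS (75,175), TM (70,314), TL (690,130), BS (301,311), BM (515,312) and BL (682,312) pots are confirmed by colour and size. The purple, red and turquoise ones aren't meant. I'll turn to yaw 180 (closing along y) and move toward the medium terracotta pot.

Request:
servo_tool(
  series=[
    [[-0.65,-0.56,0,0,0,-0.0843,1],[-0.65,-0.56,0,0,0,-0.0843,1],[-0.65,-0.56,0,0,0,-0.0843,1],[-0.65,-0.56,0,0,0,-0.0843,1],[-0.65,-0.56,0,0,0,-0.0843,1],[-0.65,-0.56,0,0,0,-0.0843,1],[-0.65,-0.56,0,0,0,-0.0843,1]],
  ],
  grip_force=20,
)

```text
time_s: 0.73
tool_pos: [0.3201, 0.407, 0.2227]
tool_rot: [-179.8, 0.1, 179.4]
force: [0.7, -0.3, -0.2]
grip_width: 0.0872
grasp_force: 0.0
```

```bash
python3 - <<'E'
from h import *
P=np.load("side.npz")["cloud"].reshape(-1,3);T=np.load("top.npz")["cloud"].reshape(-1,3);P=np.r_[P,T]
for nm,(x,y) in dict(TL=(.602,-.285),BL=(.455,-.272)).items():
  for dz in(.1,.16,.25):
    q=P[(P[:,2]>dz)&(P[:,2]<1)&(P[:,0]>.35)]; d=np.hypot(q[:,0]-x,q[:,1]-y); i=d.argmin(); print(nm,dz,d[i],q[i])
o=get_obs(); print(o["tool_pos"],o["tool_rot"],o["time_s"]); c=cam("wrist"); print(np.array(c["mount"]).round(3),c["fx"])
E
```

```text
TL 0.1 0.13694604482765602 [ 0.67891301 -0.39830758  0.25146164]
TL 0.16 0.13694604482765602 [ 0.67891301 -0.39830758  0.25146164]
TL 0.25 0.13694604482765602 [ 0.67891301 -0.39830758  0.25146164]
BL 0.1 0.2523231349561434 [ 0.62769742 -0.45596349  0.13497031]
BL 0.16 0.25708099943646007 [ 0.67891301 -0.39830758  0.25146164]
BL 0.25 0.25708099943646007 [ 0.67891301 -0.39830758  0.25146164]
[0.32007936 0.40703688 0.22265476] [-1.79822893e+02  1.42511219e-01  1.79406955e+02] 0.7333
[[ 0.001 -0.956 -0.294  0.081]
 [ 1.     0.001  0.    -0.   ]
 [ 0.    -0.294  0.956 -0.161]
 [ 0.     0.     0.     1.   ]] 296.42003588976655
```

Request:
servo_tool(
  series=[
    [[-0.48,-0.7,0.24,0,0,0,1],[-0.48,-0.7,0.24,0,0,0,1],[-0.48,-0.7,0.24,0,0,0,1],[-0.48,-0.7,0.24,0,0,0,1],[-0.48,-0.7,0.24,0,0,0,1],[-0.48,-0.7,0.24,0,0,0,1],[-0.48,-0.7,0.24,0,0,0,1],[-0.48,-0.7,0.24,0,0,0,1],[-0.48,-0.7,0.24,0,0,0,1]],
  ],
)

```text
time_s: 1.53
tool_pos: [0.4581, 0.2048, 0.1502]
tool_rot: [180.0, -0.1, 180.0]
force: [-0.1, 0.5, 0.6]
grip_width: 0.0872
grasp_force: 0.0
```

```bash
cat >> h.py <<'E'
HS=dict(T=lambda H,S,V:((H>4)&(H<15)&(S>130)),B=lambda H,S,V:((H>99)&(H<120)&(S>100)))
def find(col,ztop,dia,near,name=None):
    """rim outer-ellipse centre from wrist view: depth-gated mask at rim height, circle fit in world"""
    c=cam("wrist"); P=cloud(c); hsv=cv2.cvtColor(c["frame"],cv2.COLOR_RGB2HSV).astype(int)
    m=HS[col](hsv[...,0],hsv[...,1],hsv[...,2])&(np.abs(P[...,2]-ztop)<.012)&(np.hypot(P[...,0]-near[0],P[...,1]-near[1])<.075)
    uv=np.argwhere(m)[:,::-1]
    w=onz(c,uv,ztop)[:,:2]
    # outer boundary of mask rays cast on rim plane
    hull=cv2.convexHull((w*1e4).astype(np.float32))[:,0]/1e4
    from scipy.optimize import least_squares
    s=least_squares(lambda p:np.hypot(*(hull-p[:2]).T)-p[2],[*near,dia/2],loss="soft_l1",f_scale=.001).x
    r=P[m&(np.abs(P[...,2]-ztop)<.005)]; (x,y),rad=cv2.minEnclosingCircle((r[:,:2]*1000).astype(np.float32))
    if name: save(name,c["frame"])
    o=get_obs(); print(col,"fit",(s[:2]*1000).round(1),"d",round(s[2]*2000,1),"depth circ",round(x,1),round(y,1),round(2*rad,1),"ztop",np.percentile(P[m][:,2],90).round(4),"n",m.sum(),"tcp",(np.array(o["tool_pos"])*1000).round(1),np.round(o["tool_rot"],2),round(o["time_s"],2))
    return s
E
python3 - <<'E'
from h import *
find("T",.062,.068,(.46,.2),"w1.png")
E
```

```text
T fit [457.6 198. ] d 65.9 depth circ 458.8 197.7 66.2 ztop 0.0618 n 2435 tcp [457.7 206.1 150.5] [ 1.7995e+02 -3.0000e-02 -1.7990e+02] 1.58
```

View pics/w1.png

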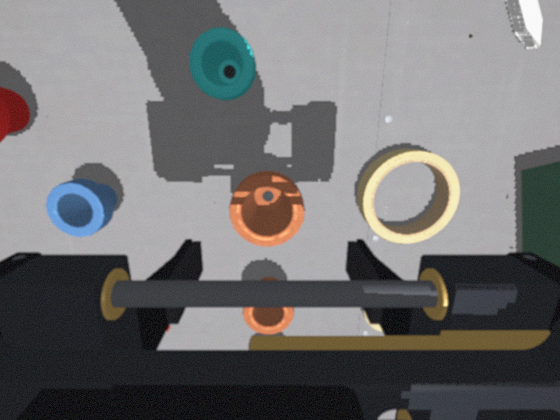

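Wrist view: the medium terracotta pot is at (267,208), just ahead of the fingers, with the tape clear at (410,197). Next I'll descend and grip.

Request:
servo_tool(
  series=[
    [[0,-0.025,0.1,0,0,0,1],[0,-0.025,0.23,0,0,0,1],[0,-0.025,0.32,0,0,0,1],[0,-0.025,0.36,0,0,0,1],[0,-0.025,0.36,0,0,0,1],[0,-0.025,0.36,0,0,0,1],[0,-0.025,0.36,0,0,0,0.6],[0,-0.025,0.36,0,0,0,0.6],[0,-0.025,0.36,0,0,0,0.6],[0,-0.025,0.36,0,0,0,0.6],[0,-0.025,0.36,0,0,0,0.6],[0,-0.025,0.36,0,0,0,0.6]],
  ],
  grip_force=25,
)

```text
time_s: 2.58
tool_pos: [0.4592, 0.1974, 0.0437]
tool_rot: [179.9, 0.1, -180.0]
force: [-0.6, 1.5, 4.9]
grip_width: 0.0671
grasp_force: 25.0
```

Request:
servo_tool(
  series=[
    [[0,0,-0.13,0,0,0,0.6],[0,0,-0.26,0,0,0,0.6],[-0.03,-0.1,-0.36,0,0,0,0.6],[-0.06,-0.22,-0.38,0,0,0,0.6],[-0.1,-0.35,-0.38,0,0,0,0.6],[-0.14,-0.48,-0.38,0,0,0,0.6],[-0.18,-0.61,-0.38,0,0,0,0.6],[-0.22,-0.74,-0.38,0,0,0,0.6],[-0.26,-0.87,-0.38,0,0,0,0.6],[-0.3,-1.0,-0.38,0,0,0,0.6]],
  ],
)

```text
time_s: 3.42
tool_pos: [0.5481, -0.1053, 0.1563]
tool_rot: [180.0, -0.0, -180.0]
force: [0.9, 0.6, -1.5]
grip_width: 0.067
grasp_force: 25.0
```

Request:
servo_tool(
  series=[
    [[-0.04,-0.13,0,0,0,0,0.6],[-0.08,-0.25,0,0,0,0,0.6],[-0.11,-0.37,0,0,0,0,0.6],[-0.14,-0.48,0,0,0,0,0.6],[-0.17,-0.56,0,0,0,0,0.6],[-0.18,-0.61,0,0,0,0,0.6],[-0.18,-0.61,0,0,0,0,0.6],[-0.18,-0.61,0,0,0,0,0.6],[-0.18,-0.61,0,0,0,0,0.6]],
  ],
)

```text
time_s: 4.17
tool_pos: [0.6022, -0.2848, 0.1559]
tool_rot: [179.9, -0.1, -179.9]
force: [0.8, 0.7, -1.7]
grip_width: 0.0672
grasp_force: 25.0
```

```bash
python3 - <<'E'
from h import *
find("T",.062,.084,(.602,-.285),"w2.png")
E
```

```text
T fit [ 598.8 -290.1] d 79.6 depth circ 600.0 -290.1 81.1 ztop 0.0619 n 1847 tcp [ 602.5 -284.2  156.1] [ 1.7990e+02 -4.0000e-02 -1.7989e+02] 4.22
```

View pics/w2.png

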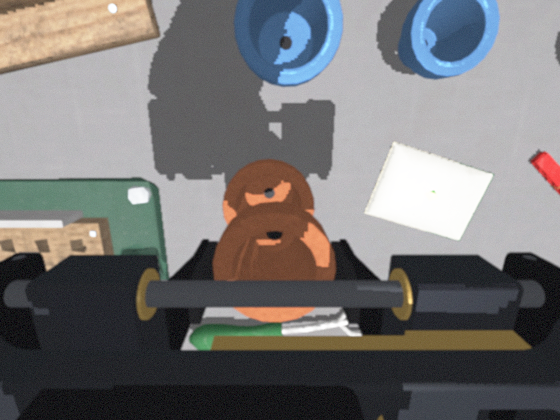

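Wrist view: the held pot at (275,265) hides part of the large pot at (268,195). I'll step aside for a clear look.

Request:
servo_tool(
  series=[
    [[0.1,0.12,0,0,0,0,0.6],[0.15,0.25,0,0,0,0,0.6],[0.15,0.32,0,0,0,0,0.6],[0.15,0.34,0,0,0,0,0.6],[0.15,0.34,0,0,0,0,0.6],[0.15,0.34,0,0,0,0,0.6],[0.15,0.34,0,0,0,0,0.6]],
  ],
)

```text
time_s: 4.8
tool_pos: [0.5575, -0.1855, 0.157]
tool_rot: [-179.9, 0.0, 180.0]
force: [0.0, -0.6, -1.3]
grip_width: 0.067
grasp_force: 25.0
```

```bash
python3 - <<'E'
from h import *
find("T",.062,.084,(.602,-.285),"w3.png")
o=get_obs(); p=o["tool_pos"]
find("T",p[2]+.020,.068,p[:2])
E
```

```text
T fit [ 595.  -285.7] d 77.8 depth circ 594.3 -290.4 79.5 ztop 0.0618 n 1695 tcp [ 557.4 -185.9  156.9] [-1.7994e+02  3.0000e-02  1.7990e+02] 4.85
T fit [ 554.  -187.4] d 67.3 depth circ 554.4 -190.9 77.8 ztop 0.1749 n 4478 tcp [ 557.3 -186.   156.7] [-1.7995e+02  1.0000e-02  1.7988e+02] 4.9
```

View pics/w3.png

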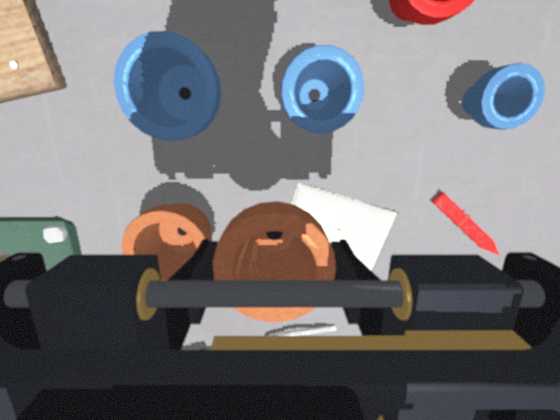

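Wrist view: the large pot at (165,240) is partly behind the gripper. I'll back off further.

Request:
servo_tool(
  series=[
    [[0.12,0,0,0,0,0,0.6],[0.23,0,0,0,0,0,0.6],[0.27,0,0,0,0,0,0.6],[0.27,0,0,0,0,0,0.6],[0.27,0,0,0,0,0,0.6],[0.27,0,0,0,0,0,0.6]],
  ],
)

```text
time_s: 5.4
tool_pos: [0.4775, -0.1848, 0.157]
tool_rot: [-180.0, 0.1, 180.0]
force: [-0.5, -0.2, -1.3]
grip_width: 0.0672
grasp_force: 25.0
```

```bash
python3 - <<'E'
from h import *
find("T",.062,.084,(.600,-.288))
find("B",.062,.084,(.455,-.272))
find("B",.062,.068,(.457,-.145))
c=cam("top"); P=cloud(c)
for n,z,x,y,r in (("TL",.062,.6,-.288,.06),("BL",.062,.455,-.272,.055)):
    q=P[(np.abs(P[...,2]-z)<.007)&(np.hypot(P[...,0]-x,P[...,1]-y)<r)]; print(n,cv2.minEnclosingCircle((q[:,:2]*1000).astype(np.float32)))
E
```

```text
T fit [ 599.7 -281.1] d 67.8 depth circ 610.2 -267.6 59.7 ztop 0.0619 n 569 tcp [ 477.6 -184.6  156.9] [-1.7996e+02  6.0000e-02  1.8000e+02] 5.45
B fit [ 454.6 -272.2] d 82.4 depth circ 455.6 -273.5 82.6 ztop 0.0618 n 3750 tcp [ 477.5 -184.5  156.7] [-1.7995e+02  3.0000e-02 -1.7999e+02] 5.5
B fit [ 456.2 -147.1] d 65.8 depth circ 456.9 -146.7 66.4 ztop 0.0618 n 2204 tcp [ 477.4 -184.5  156.6] [-1.7995e+02  1.0000e-02 -1.7998e+02] 5.55
TL ((619.6842041015625, -258.24169921875), 19.828853607177734)
BL ((455.3677673339844, -246.72900390625), 24.241716384887695)
```

Request:
servo_tool(
  series=[
    [[-0.12,-0.05,0,0,0,0,0.6],[-0.24,-0.1,0,0,0,0,0.6],[-0.36,-0.15,0,0,0,0,0.6],[-0.47,-0.2,0,0,0,0,0.6],[-0.55,-0.25,0,0,0,0,0.6],[-0.58,-0.25,0,0,0,0,0.6],[-0.58,-0.25,0,0,0,0,0.6],[-0.58,-0.25,0,0,0,0,0.6],[-0.58,-0.25,0,0,0,0,0.6]],
  ],
)

```text
time_s: 6.35
tool_pos: [0.6495, -0.2587, 0.1562]
tool_rot: [180.0, -0.1, -180.0]
force: [0.3, -0.4, -0.9]
grip_width: 0.0671
grasp_force: 25.0
```

```bash
python3 - <<'E'
from h import *
find("T",.062,.084,(.600,-.288),"w4.png")
E
```

```text
T fit [ 600.9 -289.7] d 80.1 depth circ 601.3 -289.5 81.8 ztop 0.0619 n 3478 tcp [ 649.6 -258.7  156.7] [ 1.7995e+02 -2.0000e-02 -1.7999e+02] 6.4
```

View pics/w4.png

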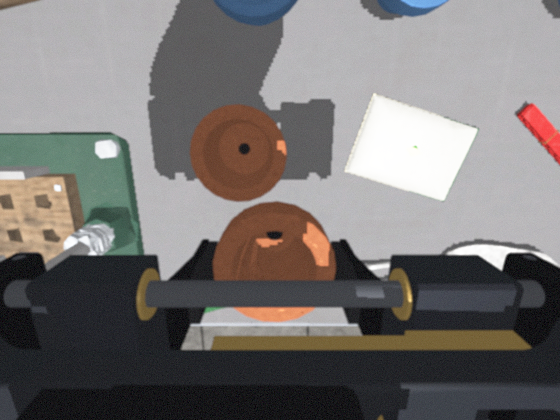

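Wrist view: the large pot is clear at (238,152) and centred at (601, -289.6) mm. Next I'll align and lower.

Request:
servo_tool(
  series=[
    [[0.1,-0.06,0,0,0,0,0.6],[0.159,-0.103,0,0,0,0,0.6],[0.159,-0.103,0,0,0,0,0.6],[0.159,-0.103,0.06,0,0,0,0.6],[0.159,-0.103,0.12,0,0,0,0.6],[0.159,-0.103,0.17,0,0,0,0.6],[0.159,-0.103,0.21,0,0,0,0.6],[0.159,-0.103,0.24,0,0,0,0.6],[0.159,-0.103,0.26,0,0,0,0.6],[0.159,-0.103,0.28,0,0,0,0.6],[0.159,-0.103,0.28,0,0,0,0.6]],
  ],
)

```text
time_s: 7.32
tool_pos: [0.6023, -0.2899, 0.0717]
tool_rot: [180.0, -0.1, -180.0]
force: [0.2, -0.4, -2.4]
grip_width: 0.0667
grasp_force: 25.0
```

Request:
servo_tool(
  series=[
    [[0,0,0.008,0,0,0,0.6],[0,0,0.014,0,0,0,0.6],[0,0,0.019,0,0,0,0.6],[0,0,0.019,0,0,0,0.6]],
  ],
)

```text
time_s: 7.65
tool_pos: [0.6028, -0.2902, 0.0669]
tool_rot: [180.0, 0.0, -180.0]
force: [0.0, 0.1, -1.4]
grip_width: 0.0671
grasp_force: 25.0
```

Request:
servo_tool(
  series=[
    [[0,0,0,0,0,0,1],[0,0,0,0,0,0,1],[0,0,0,0,0,0,1],[0,0,-0.02,0,0,0,1],[0,0,-0.1,0,0,0,1],[-0.05,0.03,-0.2,0,0,0,1],[-0.12,0.06,-0.28,0,0,0,1],[-0.16,0.1,-0.28,0,0,0,1],[-0.16,0.1,-0.28,0,0,0,1],[-0.16,0.1,-0.28,0,0,0,1]],
  ],
)

```text
time_s: 8.48
tool_pos: [0.6513, -0.2587, 0.1507]
tool_rot: [180.0, -0.0, -179.8]
force: [-0.6, -0.1, -1.2]
grip_width: 0.087
grasp_force: 0.0
```

```bash
python3 - <<'E'
from h import *
find("T",.084,.068,(.601,-.289))
find("T",.062,.084,(.601,-.289))
E
```

```text
T fit [ 602.4 -289.9] d 65.9 depth circ 603.2 -290.7 67.8 ztop 0.0842 n 3437 tcp [ 650.  -260.1  150.1] [-1.8000e+02 -1.0000e-01 -1.7997e+02] 8.53
T fit [ 600.9 -289.5] d 80.2 depth circ 601.1 -289.5 81.5 ztop 0.0673 n 2344 tcp [ 649.3 -260.9  149.9] [-1.7999e+02 -1.3000e-01  1.7995e+02] 8.58
```

Medium terracotta is nested (rim at 84 mm, large pot unmoved). The small one is next.

Request:
servo_tool(
  series=[
    [[0.03,0.12,0,0,0,0,1],[0.06,0.25,0,0,0,0,1],[0.09,0.38,0,0,0,0,1],[0.12,0.51,0,0,0,0,1],[0.14,0.64,0,0,0,0,1],[0.16,0.77,0,0,0,0,1],[0.18,0.9,0,0,0,0,1],[0.2,1.0,0,0,0,0,1]],
  ],
)

```text
time_s: 9.25
tool_pos: [0.5889, 0.0422, 0.15]
tool_rot: [179.9, -0.1, -180.0]
force: [0.4, 0.6, -0.8]
grip_width: 0.0873
grasp_force: 0.0
```

Request:
servo_tool(
  series=[
    [[0.02,0.13,0,0,0,0,1],[0.04,0.26,0,0,0,0,1],[0.06,0.38,0,0,0,0,1],[0.06,0.48,0,0,0,0,1],[0.06,0.53,0,0,0,0,1],[0.06,0.53,0,0,0,0,1],[0.06,0.53,0,0,0,0,1],[0.06,0.53,0,0,0,0,1]],
  ],
)

```text
time_s: 9.92
tool_pos: [0.5732, 0.1951, 0.1506]
tool_rot: [-179.9, -0.0, 179.8]
force: [0.2, -1.0, -0.3]
grip_width: 0.0871
grasp_force: 0.0
```

```bash
python3 - <<'E'
from h import *
find("T",.050,.054,(.5725,.199),"w5.png")
E
```

```text
T fit [572.3 198. ] d 52.2 depth circ 573.4 198.2 52.2 ztop 0.0499 n 1630 tcp [573.3 195.  150.8] [-179.91    0.    179.74] 9.97
```

View pics/w5.png

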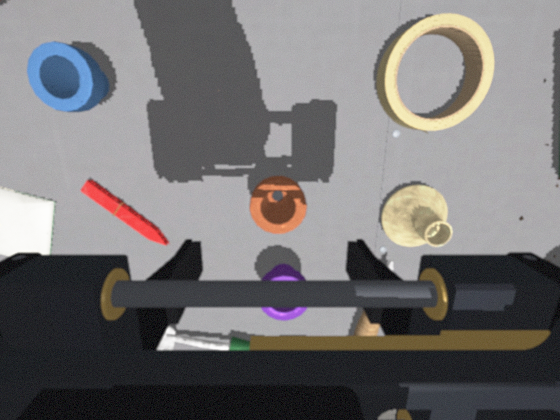

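Wrist view: small terracotta is at (278,204) between the fingers, with purple behind at (285,292) and the rose at (415,215), both clear. I'll grip it.

Request:
servo_tool(
  series=[
    [[0,0.01,0.12,0,0,0,1],[0,0.01,0.25,0,0,0,1],[0,0.01,0.35,0,0,0,1],[0,0.01,0.393,0,0,0,1],[0,0.01,0.393,0,0,0,1],[0,0.01,0.393,0,0,0,0.45],[0,0.01,0.393,0,0,0,0.45],[0,0.01,0.393,0,0,0,0.45],[0,0.01,0.393,0,0,0,0.45],[0,0.01,0.393,0,0,0,0.45],[0,0.01,0.393,0,0,0,0.45],[0,0.01,0.393,0,0,0,0.45]],
  ],
  grip_force=20,
)

```text
time_s: 10.97
tool_pos: [0.5733, 0.2017, 0.0339]
tool_rot: [180.0, 0.1, -180.0]
force: [-0.7, -1.6, 3.8]
grip_width: 0.0542
grasp_force: 20.0
```

Request:
servo_tool(
  series=[
    [[0,0,-0.13,0,0,0,0.45],[0,0,-0.26,0,0,0,0.45],[-0.01,-0.1,-0.36,0,0,0,0.45],[-0.02,-0.22,-0.405,0,0,0,0.45],[-0.03,-0.35,-0.405,0,0,0,0.45],[-0.04,-0.48,-0.405,0,0,0,0.45],[-0.05,-0.61,-0.405,0,0,0,0.45],[-0.06,-0.74,-0.405,0,0,0,0.45],[-0.07,-0.87,-0.405,0,0,0,0.45],[-0.08,-1.0,-0.405,0,0,0,0.45]],
  ],
)

```text
time_s: 11.8
tool_pos: [0.5964, -0.0997, 0.1545]
tool_rot: [180.0, 0.0, -180.0]
force: [0.3, -0.0, -1.1]
grip_width: 0.054
grasp_force: 20.0
```

Request:
servo_tool(
  series=[
    [[-0.05,-0.13,0,0,0,0,0.45],[-0.1,-0.25,0,0,0,0,0.45],[-0.14,-0.37,0,0,0,0,0.45],[-0.17,-0.48,0,0,0,0,0.45],[-0.19,-0.53,0,0,0,0,0.45],[-0.19,-0.53,0,0,0,0,0.45],[-0.19,-0.53,0,0,0,0,0.45],[-0.19,-0.53,0,0,0,0,0.45]],
  ],
)

```text
time_s: 12.47
tool_pos: [0.6538, -0.2555, 0.1539]
tool_rot: [179.9, -0.0, -179.9]
force: [0.0, -0.3, -1.6]
grip_width: 0.0541
grasp_force: 20.0
```

```bash
python3 - <<'E'
from h import *
find("T",.084,.068,(.6025,-.29))
p=get_obs()["tool_pos"]; find("T",p[2]+.018,.054,p[:2])
E
```

```text
T fit [ 602.5 -289.8] d 66.0 depth circ 603.3 -290.4 67.5 ztop 0.0842 n 3379 tcp [ 654.  -254.8  154.1] [ 1.7989e+02 -2.0000e-02 -1.7987e+02] 12.52
T fit [ 651.1 -254.1] d 53.7 depth circ 654.1 -255.0 53.6 ztop 0.1698 n 2982 tcp [ 654.1 -254.7  154.3] [ 179.9     0.   -179.84] 12.57
```

Request:
servo_tool(
  series=[
    [[0.1,-0.06,0,0,0,0,0.45],[0.17,-0.108,0,0,0,0,0.45],[0.17,-0.108,0,0,0,0,0.45],[0.17,-0.108,0,0,0,0,0.45],[0.17,-0.108,0.04,0,0,0,0.45],[0.17,-0.108,0.08,0,0,0,0.45],[0.17,-0.108,0.12,0,0,0,0.45],[0.17,-0.108,0.15,0,0,0,0.45],[0.17,-0.108,0.18,0,0,0,0.45],[0.17,-0.108,0.205,0,0,0,0.45],[0.17,-0.108,0.205,0,0,0,0.45]],
  ],
)

```text
time_s: 13.48
tool_pos: [0.6017, -0.2889, 0.0904]
tool_rot: [179.9, -0.2, -180.0]
force: [-0.5, 0.1, -0.5]
grip_width: 0.0544
grasp_force: 20.0
```

Request:
servo_tool(
  series=[
    [[-0.003,-0.003,0.003,0,0,0,0.45],[-0.003,-0.003,0.006,0,0,0,0.45],[-0.003,-0.003,0.009,0,0,0,0.45],[-0.003,-0.003,0.009,0,0,0,0.45]],
  ],
)

```text
time_s: 13.82
tool_pos: [0.6039, -0.2907, 0.0907]
tool_rot: [-180.0, 0.0, 180.0]
force: [-0.5, -0.1, -0.6]
grip_width: 0.0539
grasp_force: 20.0
```

Request:
servo_tool(
  series=[
    [[0,0,0.004,0,0,0,0.45],[0,0,0.008,0,0,0,0.45],[0,0,0.008,0,0,0,0.45],[0,0,0.008,0,0,0,1],[0,0,0.008,0,0,0,1],[0,0,0.008,0,0,0,1],[0,0,0.008,0,0,0,1],[0,0,-0.02,0,0,0,1],[0,0,-0.1,0,0,0,1],[-0.08,0.04,-0.2,0,0,0,1],[-0.16,0.1,-0.22,0,0,0,1],[-0.16,0.1,-0.22,0,0,0,1]],
  ],
)

```text
time_s: 14.82
tool_pos: [0.6586, -0.255, 0.1598]
tool_rot: [179.9, 0.5, -179.6]
force: [0.2, 2.8, -0.2]
grip_width: 0.0866
grasp_force: 0.0
```

```bash
python3 - <<'E'
from h import *
find("T",.104,.054,(.6025,-.29),"w6.png")
find("T",.062,.084,(.6025,-.29))
E
```

```text
T fit [ 604.3 -290.4] d 52.6 depth circ 605.0 -291.2 53.9 ztop 0.1047 n 2804 tcp [ 655.6 -256.6  157.9] [ 179.94    0.23 -179.63] 14.87
T fit [ 601.4 -289.7] d 80.5 depth circ 601.1 -289.3 82.0 ztop 0.0649 n 2008 tcp [ 653.1 -258.7  156.7] [ 1.7999e+02  5.0000e-02 -1.7979e+02] 14.92
```

View pics/w6.png

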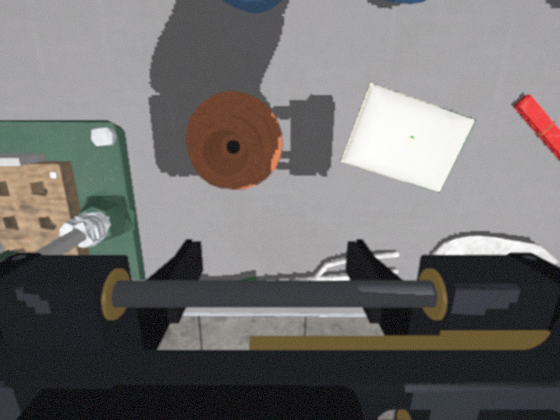

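Wrist view: the terracotta set is stacked concentrically at (233,142). I'll check its tilt and height with a plane fit while the arm is still.

```bash
cat >> h.py <<'E'
def tilt(x,y,z,r,c=None):
    P=cloud(c or cam("wrist")); q=P[(np.abs(P[...,2]-z)<.005)&(np.hypot(P[...,0]-x,P[...,1]-y)<r)]
    A=np.c_[q[:,0]-x,q[:,1]-y,np.ones(len(q))]
    for _ in range(3):
        s=np.linalg.lstsq(A,q[:,2],rcond=None)[0]; e=np.abs(A@s-q[:,2])<.0015; A,q=A[e],q[e]
    print("tilt deg",np.degrees(s[:2]).round(2),"z",round(s[2]*1000,2),len(q))
E
python3 - <<'E'
from h import *
tilt(.604,-.290,.104,.029)
E
```

```text
tilt deg [ 0.03 -0.06] z 103.82 2534
```

Fully home and upright. Now the medium blue pot.

Request:
servo_tool(
  series=[
    [[0.12,0.07,0,0,0,0,1],[0.24,0.14,0,0,0,0,1],[0.36,0.21,0,0,0,0,1],[0.48,0.28,0,0,0,0,1],[0.6,0.34,0,0,0,0,1],[0.655,0.373,0,0,0,0,1],[0.655,0.373,0,0,0,0,1],[0.655,0.373,0,0,0,0,1],[0.655,0.373,0,0,0,0,1]],
  ],
)

```text
time_s: 15.72
tool_pos: [0.4552, -0.1495, 0.1564]
tool_rot: [-180.0, 0.1, 179.9]
force: [0.3, 0.6, 0.0]
grip_width: 0.0872
grasp_force: 0.0
```

```bash
python3 - <<'E'
from h import *
find("B",.062,.068,(.4566,-.147))
find("B",.062,.084,(.455,-.273))
E
```

```text
B fit [ 455.9 -146.4] d 66.4 depth circ 457.1 -146.6 67.0 ztop 0.0618 n 2334 tcp [ 455.5 -149.7  156.4] [-1.7996e+02  3.0000e-02  1.7992e+02] 15.77
B fit [ 454.  -271.4] d 83.8 depth circ 455.5 -273.4 82.8 ztop 0.0618 n 3743 tcp [ 455.6 -149.8  156.3] [-179.94    0.    179.91] 15.82
```

Request:
servo_tool(
  series=[
    [[-0.003,0.01,0.12,0,0,0,1],[-0.003,0.01,0.25,0,0,0,1],[-0.003,0.01,0.34,0,0,0,1],[-0.003,0.01,0.38,0,0,0,1],[-0.003,0.01,0.38,0,0,0,1],[-0.003,0.01,0.38,0,0,0,0.6],[-0.003,0.01,0.38,0,0,0,0.6],[-0.003,0.01,0.38,0,0,0,0.6],[-0.003,0.01,0.38,0,0,0,0.6],[-0.003,0.01,0.38,0,0,0,0.6],[-0.003,0.01,0.38,0,0,0,0.6]],
  ],
  grip_force=25,
)

```text
time_s: 16.73
tool_pos: [0.4572, -0.146, 0.0435]
tool_rot: [-180.0, 0.2, -180.0]
force: [0.0, -0.4, 5.9]
grip_width: 0.0677
grasp_force: 25.0
```

Request:
servo_tool(
  series=[
    [[0,0,-0.12,0,0,0,0.6],[0,0,-0.24,0,0,0,0.6],[0,0,-0.34,0,0,0,0.6],[0,-0.05,-0.36,0,0,0,0.6],[0.002,-0.15,-0.36,0,0,0,0.6],[0.005,-0.27,-0.36,0,0,0,0.6],[0.005,-0.37,-0.36,0,0,0,0.6],[0.005,-0.423,-0.36,0,0,0,0.6],[0.005,-0.423,-0.36,0,0,0,0.6],[0.005,-0.423,-0.36,0,0,0,0.6],[0.005,-0.423,-0.36,0,0,0,0.6]],
  ],
)

```text
time_s: 17.65
tool_pos: [0.4544, -0.2711, 0.1498]
tool_rot: [179.9, -0.0, -179.9]
force: [0.2, 0.7, -1.1]
grip_width: 0.0676
grasp_force: 25.0
```

Request:
servo_tool(
  series=[
    [[0,0,0.05,0,0,0,0.6],[0,0,0.1,0,0,0,0.6],[0,0,0.15,0,0,0,0.6],[0,0,0.19,0,0,0,0.6],[0,0,0.22,0,0,0,0.6],[0,0,0.25,0,0,0,0.6],[0,0,0.265,0,0,0,0.6],[0,0,0.265,0,0,0,0.6]],
  ],
)

```text
time_s: 18.32
tool_pos: [0.4541, -0.272, 0.0698]
tool_rot: [180.0, -0.1, -180.0]
force: [-0.6, -0.0, -1.4]
grip_width: 0.0677
grasp_force: 25.0
```

Request:
servo_tool(
  series=[
    [[-0.003,-0.002,0,0,0,0,0.6],[-0.003,-0.002,0.006,0,0,0,0.6],[-0.003,-0.002,0.012,0,0,0,0.6],[-0.003,-0.002,0.012,0,0,0,0.6]],
  ],
)

```text
time_s: 18.65
tool_pos: [0.4555, -0.2732, 0.0672]
tool_rot: [180.0, 0.0, 180.0]
force: [0.6, -0.1, -2.0]
grip_width: 0.068
grasp_force: 25.0
```

Request:
servo_tool(
  series=[
    [[0,0,0,0,0,0,1],[0,0,0,0,0,0,1],[0,0,0,0,0,0,1],[0,0,0,0,0,0,1],[0,0,-0.03,0,0,0,1],[0,0,-0.12,0,0,0,1],[-0.08,0.04,-0.22,0,0,0,1],[-0.16,0.1,-0.29,0,0,0,1],[-0.16,0.1,-0.29,0,0,0,1],[-0.16,0.1,-0.29,0,0,0,1]],
  ],
)

```text
time_s: 19.48
tool_pos: [0.506, -0.2419, 0.1562]
tool_rot: [-180.0, 0.2, -179.8]
force: [-0.4, -0.7, -0.5]
grip_width: 0.0866
grasp_force: 0.0
```

```bash
python3 - <<'E'
from h import *
find("B",.084,.068,(.455,-.273))
find("B",.062,.084,(.455,-.273))
tilt(.455,-.273,.084,.036)
E
```

```text
B fit [ 455.5 -273.2] d 66.8 depth circ 455.8 -273.5 67.5 ztop 0.0842 n 3550 tcp [ 503.9 -242.9  154.9] [-1.7997e+02  4.0000e-02 -1.7991e+02] 19.53
B fit [ 455.2 -273.7] d 81.1 depth circ 455.7 -273.7 82.8 ztop 0.0678 n 2308 tcp [ 502.8 -243.4  154.1] [-1.7999e+02 -4.0000e-02  1.7999e+02] 19.58
tilt deg [-0.   -0.07] z 83.32 2990
```

Medium blue is home at (455.6, -273.4). Now the small blue pot.

Request:
servo_tool(
  series=[
    [[0.02,0.13,0,0,0,0,1],[0.04,0.26,0,0,0,0,1],[0.06,0.39,0,0,0,0,1],[0.08,0.52,0,0,0,0,1],[0.1,0.65,0,0,0,0,1],[0.12,0.77,0,0,0,0,1],[0.137,0.85,0,0,0,0,1],[0.137,0.877,0,0,0,0,1],[0.137,0.877,0,0,0,0,1],[0.137,0.877,0,0,0,0,1],[0.137,0.877,0,0,0,0,1]],
  ],
)

```text
time_s: 20.55
tool_pos: [0.4624, 0.0176, 0.1539]
tool_rot: [-180.0, -0.0, 179.8]
force: [-0.0, -0.2, -0.1]
grip_width: 0.0866
grasp_force: 0.0
```

```bash
python3 - <<'E'
from h import *
find("B",.050,.054,(.462,.0195))
E
```

```text
B fit [460.1  18.6] d 52.7 depth circ 461.4 18.3 53.0 ztop 0.0499 n 1674 tcp [462.5  17.6 154. ] [-1.7996e+02 -1.0000e-02  1.7979e+02] 20.6
```

Request:
servo_tool(
  series=[
    [[0.004,0.003,0.12,0,0,0,1],[0.004,0.003,0.25,0,0,0,1],[0.004,0.003,0.36,0,0,0,1],[0.004,0.003,0.404,0,0,0,1],[0.004,0.003,0.404,0,0,0,1],[0.004,0.003,0.404,0,0,0,0.45],[0.004,0.003,0.404,0,0,0,0.45],[0.004,0.003,0.404,0,0,0,0.45],[0.004,0.003,0.404,0,0,0,0.45],[0.004,0.003,0.404,0,0,0,0.45],[0.004,0.003,0.404,0,0,0,0.45],[0.004,0.003,0.404,0,0,0,0.45]],
  ],
  grip_force=20,
)

```text
time_s: 21.6
tool_pos: [0.4615, 0.021, 0.0335]
tool_rot: [180.0, 0.1, -180.0]
force: [1.1, -0.0, 3.0]
grip_width: 0.0521
grasp_force: 20.0
```

Request:
servo_tool(
  series=[
    [[0,0,-0.13,0,0,0,0.45],[0,0,-0.26,0,0,0,0.45],[0.002,-0.1,-0.36,0,0,0,0.45],[0.004,-0.22,-0.405,0,0,0,0.45],[0.006,-0.35,-0.405,0,0,0,0.45],[0.008,-0.48,-0.405,0,0,0,0.45],[0.01,-0.61,-0.405,0,0,0,0.45],[0.012,-0.74,-0.405,0,0,0,0.45],[0.015,-0.87,-0.405,0,0,0,0.45],[0.018,-0.95,-0.405,0,0,0,0.45],[0.018,-0.98,-0.405,0,0,0,0.45],[0.018,-0.98,-0.405,0,0,0,0.45]],
  ],
)

```text
time_s: 22.6
tool_pos: [0.4546, -0.2764, 0.1545]
tool_rot: [-179.9, -0.0, 179.7]
force: [0.1, 1.0, -1.0]
grip_width: 0.0528
grasp_force: 20.0
```

Request:
servo_tool(
  series=[
    [[0,0,0,0,0,0,0.45],[0,0,0,0,0,0,0.45],[0,0,0,0,0,0,0.45],[0,0,0,0,0,0,0.45]],
  ],
)

```text
time_s: 22.93
tool_pos: [0.4562, -0.2716, 0.1544]
tool_rot: [179.9, 0.0, -179.9]
force: [-0.8, 0.7, -2.0]
grip_width: 0.0527
grasp_force: 20.0
```

```bash
python3 - <<'E'
from h import *
p=get_obs()["tool_pos"]; find("B",p[2]+.0175,.054,p[:2],"w7.png")
E
```

```text
B fit [ 453.2 -272.1] d 54.6 depth circ 454.6 -268.9 61.4 ztop 0.1705 n 3240 tcp [ 456.1 -271.8  154.5] [ 1.7995e+02  2.0000e-02 -1.7987e+02] 22.98
```

View pics/w7.png

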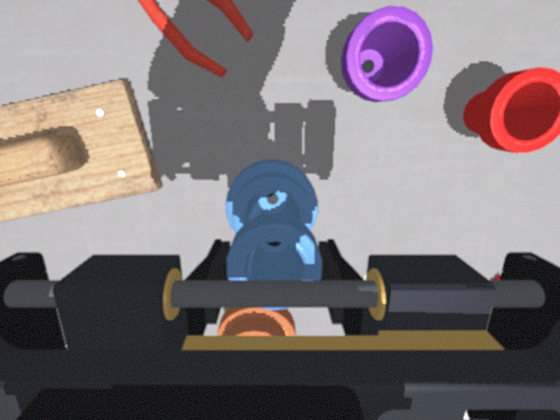

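Wrist view: the small pot, held level at (275,260), is above the blue set at (272,200). I'll lower it.

Request:
servo_tool(
  series=[
    [[0,-0.003,0.04,0,0,0,0.45],[0,-0.003,0.08,0,0,0,0.45],[0,-0.003,0.12,0,0,0,0.45],[0,-0.003,0.15,0,0,0,0.45],[0,-0.003,0.18,0,0,0,0.45],[0,-0.003,0.2,0,0,0,0.45],[0,-0.003,0.21,0,0,0,0.45],[0,-0.003,0.21,0,0,0,0.45],[0,-0.003,0.21,0,0,0,0.45]],
  ],
)

```text
time_s: 23.73
tool_pos: [0.4558, -0.2742, 0.0915]
tool_rot: [-180.0, 0.0, 180.0]
force: [-0.5, 0.1, -0.6]
grip_width: 0.0523
grasp_force: 20.0
```

Request:
servo_tool(
  series=[
    [[0,0,0.005,0,0,0,0.45],[0,0,0.01,0,0,0,0.45],[0,0,0.01,0,0,0,0.45],[0,0,0.01,0,0,0,1],[0,0,0.01,0,0,0,1],[0,0,0.01,0,0,0,1],[0,0,0.01,0,0,0,1],[0,0,-0.02,0,0,0,1],[0,0,-0.1,0,0,0,1],[-0.08,0.04,-0.2,0,0,0,1],[-0.16,0.1,-0.22,0,0,0,1],[-0.16,0.1,-0.22,0,0,0,1]],
  ],
)

```text
time_s: 24.73
tool_pos: [0.5106, -0.2398, 0.1608]
tool_rot: [180.0, 0.5, -179.6]
force: [-0.0, 1.3, -0.2]
grip_width: 0.0869
grasp_force: 0.0
```

Request:
servo_tool(
  series=[
    [[0,0,0,0,0,0,1],[0,0,0,0,0,0,1],[0,0,0,0,0,0,1]],
  ],
)

```text
time_s: 24.98
tool_pos: [0.5026, -0.2447, 0.1572]
tool_rot: [180.0, -0.1, 179.9]
force: [0.7, 0.5, 0.1]
grip_width: 0.0873
grasp_force: 0.0
```

```bash
python3 - <<'E'
from h import *
find("B",.104,.054,(.456,-.273),"w8.png")
find("B",.062,.084,(.455,-.273))
tilt(.456,-.273,.104,.029)
c=cam("side"); save("side2.png",c["frame"])
E
```

```text
B fit [ 455.8 -273.9] d 53.0 depth circ 456.2 -274.4 53.8 ztop 0.1047 n 2933 tcp [ 502.5 -244.8  157.1] [ 1.7999e+02 -5.0000e-02  1.7990e+02] 25.03
B fit [ 455.3 -273.8] d 81.1 depth circ 455.9 -273.7 82.6 ztop 0.0654 n 2047 tcp [ 502.6 -244.7  157.1] [ 1.7998e+02 -4.0000e-02  1.7990e+02] 25.08
tilt deg [ 0.05 -0.  ] z 103.84 2508
```

View pics/side2.png

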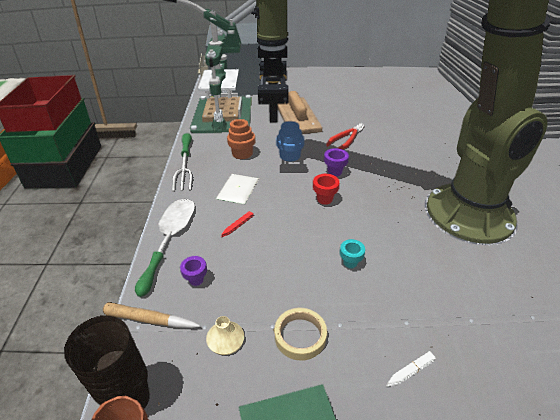

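Side view: both stacks stand complete, terracotta at (240,140) and blue at (290,143). The bystanders haven't moved, and the gripper is clear and still.

```bash
python3 -c "
from h import *
print(env.sign_off())"
```

```text
the job is handed in; nothing more can be done
None
```

Both sets are nested where their large pots stood, terracotta first and then blue; the last depth check showed each top rim level at the expected 104 mm, and the job was handed in at about 25 s of the 106 s allowed.

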